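Roll the red tin onto the yellow strip

ROBOT

A 7-joint arm with a two-finger parallel gripper is mounted at the origin on the work surface. World frame = base frame: x ahead of the robot, y to its left, z up, the work surface at z = 0. Lengths are in mm, angles in rad, forces in N, time in s.
With the tool pointing down it reaches from about 425 to 800 mm from the base axis. Payload 8.3 kg.
Tool frame: the origin (TCP) lies where the fingers leave the gripper's body, on its centre line; the fingertips stand 73 mm ahead of it and the grasp point (between the pads) lies 54 mm ahead of it; z points along the fingers, y is the line along which they close (so a half turn about z gives the same grasp; the last joint's range is limited). The gripper opens to 85 mm and grips with 20 to 120 N. Pads are 22 mm wide; open, the fingers measure 114 mm over their backs; the gripper's body (76 mm by 85 mm) begins 54 mm behind the grasp point. The pads swing forward as they close: fully open they stand 13 mm farther back than shut.
Start: joints at [-1.331, 0.383, 0.016, 1.37, -0.006, 1.388, -0.046], TCP at [186.324, 596.567, 303.879] pointing down, gripper open.
Joint ranges: [-2.95, 2.95], [-0.25, 2.06], [-1.52, 1.56], [0.18, 2.33], [-1.44, 4.58], [0.02, 2.06], [-3.01, 3.01]. Speed limits (rad/s): [2.39, 2.39, 3.01, 3.01, 3.14, 3.14, 3.14].

INTERFACE

Orientations are given as a rotation vector (axis times angle).
In Python, from cell import robot gives the robot as it stands. The module is installed in compiled form; this text tells all that it offers.
- The arm moves only by the tool move_arm, never from a script. Its argument "motion" is a list of rows, each a list of 7 numbers: the shift along the tool's x, y, z in units of 25 mm (1.0 is 25 mm), then the turn, a rotation vector about the tool's x, y, z in units of 6 degrees (1.0 is 6 degrees), then the opening, from 0 (shut) to 1 (fully open). In form: [[x, y, z, ax, ay, az, jaw], ...]. A call has exactly 10 rows; each row shifts and turns the commanded pose from where the row before left it, along the tool's axes as they then stand; what a row does not reach is not made up. A row lasts 1/8 s, in which the tool goes at most 62.5 mm and 10.7 degrees, less where a joint would pass 70% of its speed; a pose out of reach is approached as far as the arm can. A call is refused whole if a number of a shift passes 1 or a number of a turn 1, either way. A call with a gripper value outside its range is refused whole. The fingers move at their own pace and stop on an object; "newtons" is the grip in N (left out, the last holds). Time passes only in rows, so rows that do not move let the fingers close, or fill a call up. It gives the time, the measured TCP pose, the force, the opening and the grip force at its end, in the units of the state.
- robot.sense(): the state, without advancing time (a new reading comes with each control period).
- robot.get_image(name): name is "scene" or "top"; returns the picture (400x640x3 uint8, blue, green, red); there is no depth.
- robot.camera_info(name): a dict with "fov_y" (degrees; the focal length in pixels is half the picture's height over the tangent of half this angle, whatever the lens; pixels are square), "cx", "cy" (the principal point, pixels), "k1" (the pictures are not rectified: a ray, as slopes to the right and down, at radius r is drawn at 1 + k1 r^2 times it, then the intrinsics apply), "extrinsics" (4x4, takes a point from camera to world coordinates). Camera axes: x right, y up, looking along -z (the intrinsics and any distortion apply to the point x, -y, -z); pixel columns grow to the right and rows downward; lengths in mm; the calibration is good to about 2 mm. A picture is of the moment at which its call begins. camera_info takes no time and is no camera call.
- robot.hand_in(): hands the job in; it is judged then, once.
Trained networks look in the newest picture that a camera, given by its name, has taken for a name from the list of things; names that differ only in an ending like _2 or _b are one class to them, and where a whole thing is asked for, a point or a joint stands for the part that bears it (a point fixed in the world has none). Each returns a list of dicts, best first, with "conf" (0 to 1); they miss things now and then, are a little off and sometimes report something else, mostly with a low value. They report only what shows in the picture. A call takes as long as a camera call. They do not tell look-alikes from the thing itself.
- robot.spot_in(camera, target): "bbox" ([centre column, centre row, width, height] in pixels, round what is visible of it).
The state is a dict: "clock": time; "qpos": joint angles; "joint_velocities": joint speeds; "effort": joint torques, N m; "eef_pos": TCP position; "eef_rot": TCP orientation; "force": force on the tool from outside, world axes, zero at the start; "ft_torque": the same for the moment, N m; "gripper_width": finger opening in mm; "finger_force": force on a finger pad.
Only numpy, scipy, OpenCV 4.12 (cv2) and the standard library are available. Lean on these libraries where they do the work, as an engineer would, in place of code of your own. Each camera call takes 0.05 s, during which the arm holds its last target. There are 200 camera calls.

TASK

Make room in the tin tray: with the fingertips pushing gently along the top of the red tin lying in it, roll the tin along the tray until it lies still on the yellow strip, then let go. Only touch its top: do not shove it from the side, skid it, pick it up or lift it. Leave the blue tin in the same tray and the mug, spice jar and tub beside it where they are.

Things in the scene. Friction and masses are not known exactly. Their poses are not given: they have to be found in the camera images.
- tray: White open tray fixed to the worktop with a grey lane inside; outer size 130 x 390 mm, 26 mm high, walls and floor 5 mm thick. Origin: centre of its underside, on the worktop. Its y axis runs along the lane (the tins roll along it), x across it, z up.
- strip: Yellow strip painted across the lane's floor and on over both rims; 24 mm wide along the lane. It has no thickness to feel. Origin: middle of the strip on the lane's floor (5 mm above the worktop). Its y axis runs along the lane, x across it, z up.
- red_tin: Red-labelled food tin with pale bars, lying on its side across the lane, towards either end; 74 mm diameter, 110 mm long, 0.3 to 0.55 kg. Origin: its centre, 42 mm above the worktop (top line 79 mm). Its x axis is its long axis, across the lane; y and z turn as it rolls. Slight rolling resistance: at a few cm/s it runs on some mm and stays. Its top moves twice as far as its centre. 4 mm play to each lane wall.
- blue_tin: Bystander: the same kind of tin with a blue label and yellow bars, lying towards the tray's other end, beyond the strip. Origin at its centre, x its long axis. Not to be bumped.
- mug: Bystander: white mug with a handle, standing on the worktop beyond the tray; 76 mm wide, 85 mm high. Origin: centre of its underside.
- spice_jar: Bystander: amber spice jar, orange label, black cap; 44 mm diameter, 90 mm high, beyond the tray. Origin: centre of its underside.
- pill_tub: Bystander: white tub with a blue cap; 54 mm diameter, 80 mm high, on the robot's side of the tray. Origin: centre of its underside.
Things that resemble listed ones, but are neither listed nor needed, are in the scene too. What is shaped like the red_tin but orange or turquoise is not meant.

How it is judged (in metres and radians):
On the way:
1. the red tin rolls under the fingers' push on its top (contact force between the fingers and red_tin above 0.2 N and angular speed of red_tin above 0.15 rad/s), for 0.1 s.
At the end, for the whole second after the job is handed in: The red tin lies at rest on the tray's floor, square to the lane, its middle line within 13 mm of the yellow strip's middle along the lane (resting on the strip); the blue tin is within 10 mm and mug, jar and tub within 15 mm of where they began (y of red_tin in the frame of strip between -0.013 and 0.013 m and height (world z) of red_tin between 0.039 and 0.045 m and angle between the x axis of red_tin and the x axis of strip, either way round below 0.12 rad and linear speed of red_tin below 0.008 m/s and angular speed of red_tin below 0.2 rad/s and distance of blue_tin from where it was at the start of the episode below 0.01 m and distance of each of mug, spice_jar, pill_tub from where it was at the start of the episode below 0.015 m); the robot touches nothing.
It fails at once if the red tin is lifted (its centre more than 6 mm above its place on the tray's floor) (height (world z) of red_tin above 0.048 m).
It fails at once if the red tin is pushed from the side or gripped: touched by fingers that reach more than about 15 mm below its top (contact force between the fingers and red_tin above 0.3 N and height (world z) of the grasp point below 0.083 m).
It fails at once if the red tin is skidded or carried along without rolling (faster than 40 mm/s while turning less than 0.4 rad/s) (linear speed of red_tin above 0.04 m/s and angular speed of red_tin below 0.4 rad/s).
It fails at once if the red tin is pressed harder than 60 N (contact force between the fingers and red_tin above 60 N).
It fails at once if a bystander is disturbed (blue tin moved more than 10 mm; mug, spice jar or tub more than 15 mm) (distance of any of mug, spice_jar, pill_tub from where it was at the start of the episode above 0.015 m or distance of blue_tin from where it was at the start of the episode above 0.01 m).
It also fails if it takes over 61 s, if anything falls off the work surface, if the arm or the gripper's body presses on something with over 40 N, if the wrist force passes 120 N, or if a joint passes its speed limit or range.

## Working session

There is one attempt and no reset: what is moved stays moved. The work goes in short steps, Python scripts to look and compute and a tool call to move; the robot and the scene stay as the last step left them, time stands still between calls to the robot, and variables do not carry over. Pictures are saved under pics/ and viewed, at most 10 in all, crops included, and the job is handed in when it is done.

Besides the shell and the picture viewer there is one more tool, called after "Call:" by a JSON object that holds its "fn" and its "kwargs", one argument or row to a line. move_arm: Moves the arm, as the interface text tells. Its arguments: {"type":"object","properties":{"motion":{"type":"array","items":{"type":"array","items":{"type":"number"}}},"newtons":{"type":"number"}},"required":["motion"]}

```bash
mkdir -p pics
python3 - <<'E'
from cell import robot
import cv2, numpy as np
print({k:np.round(v,3).tolist() for k,v in robot.sense().items()})
for n in("scene","top"):
    cv2.imwrite(f"pics/{n}0.png",robot.get_image(n)); print(n,robot.camera_info(n))
E
```

```text
{'clock': 0.0, 'qpos': [-1.331, 0.384, 0.016, 1.371, -0.006, 1.388, -0.047], 'joint_velocities': [-0.001, -0.0, 0.0, -0.001, 0.0, -0.001, 0.001], 'effort': [-0.001, -62.76, 0.844, -37.18, 0.017, 0.015, -0.0], 'eef_pos': [186.218, 596.24, 302.863], 'eef_rot': [-0.474, -3.105, 0.003], 'force': [0.139, 0.175, 0.496], 'ft_torque': [0.061, -0.065, -0.001], 'finger_force': 0.0, 'gripper_width': 85.671}
scene {'fov_y': 45.2828192743888, 'cx': 323.6638054136291, 'cy': 205.2367702397255, 'k1': -0.100361111345195, 'extrinsics': array([[ 4.96500508e-01, -5.90837991e-01,  6.35922727e-01,
         1.23488189e+03],
       [ 8.67923687e-01,  3.26097172e-01, -3.74658655e-01,
        -3.33351210e+02],
       [ 1.39899639e-02,  7.37950610e-01,  6.74709699e-01,
         7.34274479e+02],
       [ 0.00000000e+00,  0.00000000e+00,  0.00000000e+00,
         1.00000000e+00]])}
top {'fov_y': 50.98965272459812, 'cx': 321.162154430312, 'cy': 200.20622196570937, 'k1': -0.003979544818345732, 'extrinsics': array([[-1.58887754e-01,  9.63850986e-01, -2.13883051e-01,
         4.57038982e+02],
       [-9.87288564e-01, -1.55990291e-01,  3.04683613e-02,
         6.82463894e+01],
       [-3.99671930e-03,  2.16005340e-01,  9.76384002e-01,
         8.47363862e+02],
       [ 0.00000000e+00,  0.00000000e+00,  0.00000000e+00,
         1.00000000e+00]])}
```

View pics/top0.png

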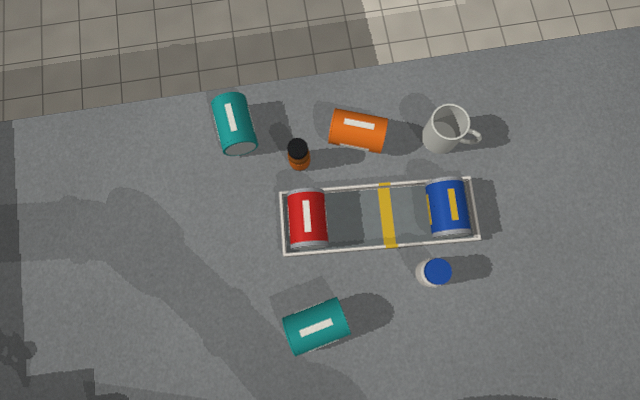

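View pics/scene0.png

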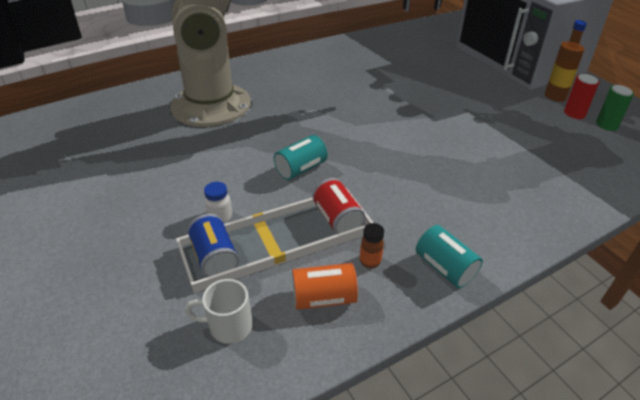

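Top view: red tin at about (308,217), yellow strip at (388,215), blue tin at (448,206), and tray corners near (280,193), (470,178), (480,240) and (285,255). The orange and turquoise tins are decoys. Next I measure the red tin and strip.

```bash
cat > h.py <<'E'
from cell import robot
import cv2, numpy as np
from scipy.spatial.transform import Rotation as R
def cam(n):
    c=robot.camera_info(n); f=200/np.tan(np.radians(c["fov_y"]/2))
    K=np.array([[f,0,c["cx"]],[0,f,c["cy"]],[0,0,1]]); return K,np.array([c["k1"],0,0,0,0.]),np.array(c["extrinsics"])
def world(n,px,z):
    K,d,E=cam(n); p=cv2.undistortPoints(np.array(px,float).reshape(-1,1,2),K,d)[:,0]
    r=np.c_[p[:,0],-p[:,1],-np.ones(len(p))]@E[:3,:3].T; o=E[:3,3]
    return o+r*((z-o[2])/r[:,2])[:,None]
def pix(n,P):
    K,d,E=cam(n); q=(np.array(P,float).reshape(-1,3)-E[:3,3])@E[:3,:3]
    return cv2.projectPoints(q*[1,-1,-1],np.zeros(3),np.zeros(3),K,d)[0][:,0]
def mask(im,name):
    h=cv2.cvtColor(im,cv2.COLOR_BGR2HSV); H,S,V=cv2.split(h)
    m={"red":((H<5)|(H>173))&(S>150)&(V>70),"yellow":(H>18)&(H<32)&(S>120)&(V>90),"blue":(H>105)&(H<125)&(S>150)}[name].astype(np.uint8)
    return m
def blobs(im,name,amin=80):
    n,l,s,c=cv2.connectedComponentsWithStats(mask(im,name)); return [(s[i],c[i],l==i) for i in range(1,n) if s[i][4]>=amin]
E
cat > m1.py <<'E'
from h import *
im=robot.get_image("top")
print("corners",world("top",[(280,193),(470,178),(480,240),(285,255)],26).round(1).tolist())
for nm in("red","yellow","blue"):
    for s,c,l in blobs(im,nm):
        ys,xs=np.where(l); r=cv2.minAreaRect(np.c_[xs,ys].astype(np.float32))
        print(nm,s.tolist(),c.round(1),cv2.boxPoints(r).round(1).tolist())
E
python3 m1.py
```

```text
corners [[664.9, 122.1, 26.0], [634.3, -262.6, 26.0], [508.2, -252.4, 26.0], [540.2, 129.6, 26.0]]
red [287, 192, 41, 52, 1504] [306.7 216.7] [[285.5, 193.5], [322.6000061035156, 190.10000610351562], [327.20001220703125, 239.60000610351562], [290.1000061035156, 243.10000610351562]]
yellow [378, 188, 20, 61, 709] [386.6 217.9] [[375.70001220703125, 188.60000610351562], [388.5, 186.6999969482422], [397.3999938964844, 246.8000030517578], [384.6000061035156, 248.6999969482422]]
yellow [448, 189, 10, 31, 183] [452.6 203.9] [[447.3999938964844, 189.10000610351562], [453.1000061035156, 188.1999969482422], [457.79998779296875, 218.89999389648438], [452.1000061035156, 219.8000030517578]]
blue [426, 180, 44, 53, 1495] [446.7 205.4] [[424.79998779296875, 183.39999389648438], [462.6000061035156, 178.10000610351562], [469.3999938964844, 226.89999389648438], [431.6000061035156, 232.1999969482422]]
blue [424, 259, 28, 25, 544] [437.6 271. ] [[424.0, 259.0], [451.0, 259.0], [451.0, 283.0], [424.0, 283.0]]
```

```bash
cat >> h.py <<'E'
C=np.array([586.9,-65.8]); U=np.array([-.081,-.9967]); W=np.array([U[1],-U[0]])  # s along U (red->strip), w across
def sw(p): p=np.asarray(p)[...,:2]-C; return np.stack([p@U,p@W],-1)
def P(s,w,z): return np.r_[C+U*s+W*w,z]
def tin(im,name,cam_="top"):
    from scipy.optimize import minimize_scalar
    l=max([b for b in blobs(im,name)],key=lambda b:b[0][4])[2]
    a=np.linspace(0,2*np.pi,73); out=[]
    rows=np.where(l.any(1))[0]; c0=int(rows.mean())
    res=[]
    for r in range(c0-10,c0+11,2):
        xs=np.where(l[r])[0]; res.append((xs.min(),xs.max()+1,r+.5))
    res=np.array(res)
    def f(s):  # silhouettes edges of infinite cylinder on these rows
        e=[]
        Q=[pix(cam_,[P(s+37*np.cos(t),w,42+37*np.sin(t)) for t in a]) for w in(-40,40)]
        x=[]
        for r in res[:,2]:
            k=(r-Q[0][:,1])/(Q[1][:,1]-Q[0][:,1]); xx=Q[0][:,0]+k*(Q[1][:,0]-Q[0][:,0]); x.append((xx.min(),xx.max()))
        return np.array(x)-res[:,:2]
    o=minimize_scalar(lambda s:(f(s).mean(1)**2).sum(),bounds=(-200,200),method="bounded")
    g=[min(np.linspace(-190,190,96),key=lambda s:(f(s).mean(1)**2).sum())][0]
    o=minimize_scalar(lambda s:(f(s).mean(1)**2).sum(),bounds=(g-6,g+6),method="bounded")
    return o.x,f(o.x).mean(0)
E
cat > m2.py <<'E'
from h import *
im=robot.get_image("top")
print("tray corners sw",sw(world("top",[(280,193),(470,178),(480,240),(285,255)],26)).round(1).tolist())
s,c,l=max([b for b in blobs(im,"yellow")],key=lambda b:b[0][4])
for r in range(190,248,3):
    xs=np.where(l[r])[0]
    if len(xs): print(r,len(xs),*[sw(world("top",[(xs.min(),r+.5),(xs.max()+1,r+.5)],z)).mean(0).round(1).tolist() for z in(5,26)])
print("red",tin(im,"red"),"blue",tin(im,"blue"))
print("bars",sw(world("top",[(308,216),(453,204)],79)).round(1).tolist())
q=robot.sense(); r=R.from_rotvec(q["eef_rot"]).as_matrix(); print(r.round(3),sw(q["eef_pos"]), [r[:2,i]@U for i in(0,1)],[r[:2,i]@W for i in(0,1)])
E
python3 m2.py
```

```text
tray corners sw [[-193.6, -62.5], [192.3, -63.2], [192.4, 63.3], [-191.0, 62.4]]
190 12 [19.2, -55.9] [15.7, -51.0]
193 12 [18.5, -49.6] [15.0, -44.9]
196 11 [18.8, -43.2] [15.3, -38.6]
199 12 [19.2, -36.8] [15.6, -32.4]
202 12 [18.5, -30.6] [14.9, -26.3]
205 11 [18.8, -24.2] [15.3, -20.1]
208 12 [19.1, -17.9] [15.6, -14.0]
211 12 [18.4, -11.7] [14.9, -7.9]
214 11 [18.7, -5.4] [15.2, -1.8]
217 12 [19.1, 0.9] [15.5, 4.3]
220 12 [18.4, 7.0] [14.8, 10.3]
223 12 [19.7, 13.3] [16.1, 16.5]
226 12 [19.0, 19.4] [15.5, 22.4]
229 12 [18.3, 25.5] [14.8, 28.4]
232 12 [19.6, 31.8] [16.1, 34.5]
235 12 [18.9, 37.8] [15.4, 40.4]
238 12 [18.3, 43.9] [14.7, 46.3]
241 12 [19.6, 50.1] [16.0, 52.3]
244 14 [20.9, 56.2] [17.3, 58.3]
247 11 [21.2, 62.3] [17.6, 64.2]
red (np.float64(-142.0788445273119), array([-1.01421922,  1.01460746])) blue (np.float64(134.56884210778895), array([-1.70273209,  1.7029451 ]))
bars [[-139.6, -1.3], [132.5, -2.6]]
[[-0.955  0.298 -0.   ]
 [ 0.298  0.955 -0.001]
 [ 0.    -0.001 -1.   ]] [-627.54423803  452.96418158] [np.float64(-0.21980814445305724), np.float64(-0.9755279944157804)] [np.float64(0.975528712866935), np.float64(-0.21980797999366525)]
```

Call:
{"fn": "move_arm", "kwargs": {
  "motion": [
    [-0.5,-0.33,0,0,0,0,0],
    [-1,-0.66,0,0,0,0,0],
    [-1,-0.66,0,0,0,0,0],
    [-1,-0.66,0,0,0,0,0],
    [-1,-0.66,0,0,0,0,0],
    [-1,-0.66,0,0,0,0,0],
    [-1,-0.66,0,0,0,0,0],
    [-1,-0.66,0,0,0,0,0],
    [-1,-0.66,0,0,0,0,0],
    [-1,-0.66,0,0,0,0,0]
  ],
  "newtons": 20
}}

```text
clock: 1.45
eef_pos: [367.3, 374.1, 304.0]
eef_rot: [0.475, 3.105, 0.0]
force: [0.2, 0.3, -0.2]
gripper_width: -0.1
finger_force: 0.0
```

Call:
{"fn": "move_arm", "kwargs": {
  "motion": [
    [-1,-0.66,0,0,0,0,0],
    [-1,-0.66,0,0,0,0,0],
    [-1,-0.66,0,0,0,0,0],
    [-1,-0.66,0,0,0,0,0],
    [-1,-0.66,0,0,0,0,0],
    [-1,-0.66,0,0,0,0,0],
    [-1,-0.66,0,0,0,0,0],
    [-1,-0.66,0,0,0,0,0],
    [-1,-0.66,0,0,0,0,0],
    [-1,-0.66,0,0,0,0,0]
  ]
}}

```text
clock: 2.7
eef_pos: [556.1, 142.0, 304.0]
eef_rot: [-0.475, -3.105, -0.0]
force: [0.0, 0.3, -0.6]
gripper_width: -0.1
finger_force: 0.0
```

```bash
cat > st.py <<'E'
from h import *
import sys
q=robot.sense(); r=R.from_rotvec(q["eef_rot"]).as_matrix(); e=q["eef_pos"]
print("t",round(q["clock"],2),"pos",np.round(e,1),"sw",sw(e).round(1),"tipz",round((np.array(e)+73*r[:,2])[2],1),"yaw err deg",round(np.degrees(np.arctan2(-r[0,1]*U[1]+r[1,1]*U[0],-r[:2,1]@U)),2),"z",r[:,2].round(3),"F",np.round(q["force"],1),"w",round(q["gripper_width"],1))
if len(sys.argv)>1:
    im=robot.get_image(sys.argv[1])
    try: print("red",tin(im,"red"),"blue",tin(im,"blue")[0])
    except Exception as x: print(x)
    if len(sys.argv)>2: cv2.imwrite(sys.argv[2],im)
E
python3 st.py
```

```text
t 2.7 pos [556.1 142.  304. ] sw [-204.7   47.6] tipz 231.0 yaw err deg 12.76 z [-0.  0. -1.] F [ 0.   0.3 -0.6] w -0.1
```

Call:
{"fn": "move_arm", "kwargs": {
  "motion": [
    [0,0,0,0,0,-0.7,0],
    [0,0,0,0,0,-0.7,0],
    [0,0,0,0,0,-0.72,0],
    [-0.6,-0.6,0.6,0,0,0,0],
    [-0.7,-0.7,0.8,0,0,0,0],
    [-0.6,-0.6,1,0,0,0,0],
    [0,0,1,0,0,0,0],
    [0,0,1,0,0,0,0],
    [0,0,0.7,0,0,0,0],
    [0,0,0.2,0,0,0,0]
  ]
}}

```text
clock: 3.95
eef_pos: [598.6, 92.3, 170.4]
eef_rot: [-0.128, -3.137, 0.001]
force: [-0.6, 0.4, 0.9]
gripper_width: 0.2
finger_force: 0.0
```

```bash
python3 st.py scene pics/s1.png
python3 - <<'E'
import cv2
im=cv2.imread('pics/s1.png'); cv2.imwrite('pics/s1c.png',cv2.resize(im[80:300,180:480],None,fx=2.6,fy=2.6,interpolation=cv2.INTER_CUBIC))
E
```

```text
t 3.95 pos [598.6  92.3 170.4] sw [-158.5    1.1] tipz 97.4 yaw err deg 0.01 z [-0.002 -0.    -1.   ] F [-0.6  0.4  0.9] w 0.2
red (np.float64(195.99998956386526), array([-126.07331826, -110.91975534])) blue -195.99998956386526
```

View pics/s1c.png

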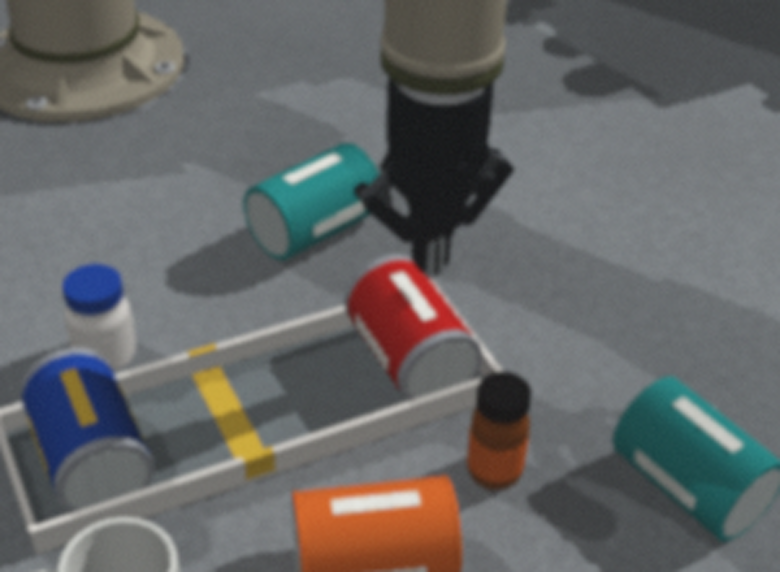

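Crop: the shut fingers hover just behind the red tin's top, at crop pixel (430,270), with the tin at (410,330). I'll lower them gently onto it.

Call:
{"fn": "move_arm", "kwargs": {
  "motion": [
    [0,-0.3,0.2,0,0,0,0],
    [0,0,0.2,0,0,0,0],
    [0,0,0.1,0,0,0,0],
    [0,0,0.06,0,0,0,0],
    [0,0,0.04,0,0,0,0],
    [0,0,0.04,0,0,0,0],
    [0,0,0.03,0,0,0,0],
    [0,0,0.03,0,0,0,0],
    [0,0,0,0,0,0,0],
    [0,0,0,0,0,0,0]
  ]
}}

```text
clock: 5.25
eef_pos: [598.6, 85.4, 153.9]
eef_rot: [-0.127, -3.139, 0.0]
force: [0.0, -0.3, 0.2]
gripper_width: -0.1
finger_force: 0.0
```

```bash
python3 st.py top
```

```text
t 5.25 pos [598.6  85.4 153.9] sw [-151.7    0.5] tipz 80.9 yaw err deg -0.02 z [-0. -0. -1.] F [ 0.  -0.3  0.2] w -0.1
max() iterable argument is empty
```

Call:
{"fn": "move_arm", "kwargs": {
  "motion": [
    [0,0,0.02,0,0,0,0],
    [0,0,0.02,0,0,0,0],
    [0,0,0.02,0,0,0,0],
    [0,0,0.02,0,0,0,0],
    [0,0,0.02,0,0,0,0],
    [0,0,0,0,0,0,0],
    [0,0,0,0,0,0,0],
    [0,0,0,0,0,0,0],
    [0,0,0,0,0,0,0],
    [0,0,0,0,0,0,0]
  ]
}}

```text
clock: 6.55
eef_pos: [598.7, 85.5, 151.5]
eef_rot: [0.127, 3.139, 0.0]
force: [-1.5, 0.4, 4.7]
gripper_width: -0.1
finger_force: 2.6
```

```bash
python3 st.py
```

```text
t 6.55 pos [598.7  85.5 151.5] sw [-151.8    0.5] tipz 78.5 yaw err deg -0.02 z [ 0.  0. -1.] F [-1.5  0.4  4.7] w -0.1
```

Contact with about 5 N on the top. First stroke.

Call:
{"fn": "move_arm", "kwargs": {
  "motion": [
    [0,-0.08,0,0,0,0,0],
    [0,-0.12,0,0,0,0,0],
    [0,-0.16,0,0,0,0,0],
    [0,-0.16,0,0,0,0,0],
    [0,-0.16,0,0,0,0,0],
    [0,-0.16,0,0,0,0,0],
    [0,-0.16,0,0,0,0,0],
    [0,-0.12,0,0,0,0,0],
    [0,-0.08,0,0,0,0,0],
    [0,0,0,0,0,0,0]
  ]
}}

```text
clock: 7.8
eef_pos: [596.3, 55.2, 151.7]
eef_rot: [0.128, 3.139, -0.0]
force: [-1.7, 0.2, 6.4]
gripper_width: -0.1
finger_force: 2.8
```

```bash
python3 st.py scene pics/s2.png
python3 - <<'E'
import cv2
im=cv2.imread('pics/s2.png'); cv2.imwrite('pics/s2c.png',cv2.resize(im[80:300,180:480],None,fx=2.6,fy=2.6,interpolation=cv2.INTER_CUBIC))
E
```

```text
t 7.8 pos [596.3  55.2 151.7] sw [-121.3    0.4] tipz 78.7 yaw err deg 0.01 z [ 0. -0. -1.] F [-1.7  0.2  6.4] w -0.1
red (np.float64(195.99998956386526), array([-126.49902134, -111.54872149])) blue -195.99998956386526
```

View pics/s2c.png

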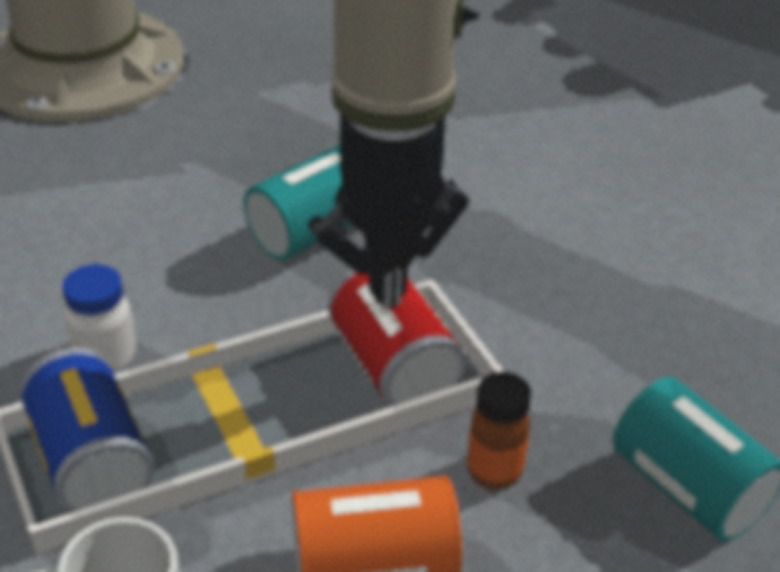

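Picture: the tin has rolled about 15 mm, its bar moved forward, and the fingers sit at its top at crop pixel (385,295). Continuing in strokes.

Call:
{"fn": "move_arm", "kwargs": {
  "motion": [
    [0,-0.12,0,0,0,0,0],
    [0,-0.16,0,0,0,0,0],
    [0,-0.12,0,0,0,0,0],
    [0,0,0,0,0,0,0],
    [0,0,-0.3,0,0,0,0],
    [0,0.45,0,0,0,0,0],
    [0,0.45,0,0,0,0,0],
    [0,0,0.2,0,0,0,0],
    [0,0,0.1,0,0,0,0],
    [0,0,0,0,0,0,0]
  ]
}}

```text
clock: 9.1
eef_pos: [596.9, 67.8, 151.3]
eef_rot: [-0.127, -3.138, 0.0]
force: [-3.3, 0.4, 3.1]
gripper_width: -0.2
finger_force: 1.6
```

Call:
{"fn": "move_arm", "kwargs": {
  "motion": [
    [0,-0.1,0,0,0,0,0],
    [0,-0.18,0,0,0,0,0],
    [0,-0.22,0,0,0,0,0],
    [0,-0.22,0,0,0,0,0],
    [0,-0.22,0,0,0,0,0],
    [0,-0.22,0,0,0,0,0],
    [0,-0.22,0,0,0,0,0],
    [0,-0.2,0,0,0,0,0],
    [0,-0.12,0,0,0,0,0],
    [0,0,0,0,0,0,0]
  ]
}}

```text
clock: 10.35
eef_pos: [593.7, 25.0, 151.4]
eef_rot: [-0.128, -3.139, 0.0]
force: [-2.9, -0.6, 5.1]
gripper_width: 0.2
finger_force: 2.6
```

```bash
python3 st.py top pics/t3.png
python3 - <<'E'
import cv2
from cell import robot
im=robot.get_image("scene"); a=cv2.resize(im[120:280,180:420],None,fx=2,fy=2); b=cv2.resize(cv2.imread('pics/t3.png')[150:270,250:490],None,fx=2,fy=2)
cv2.imwrite('pics/c3.png',cv2.vconcat([a,b]))
E
```

```text
t 10.35 pos [593.7  25.  151.4] sw [-91.1   0.6] tipz 78.4 yaw err deg 0.03 z [-0. -0. -1.] F [-2.9 -0.6  5.1] w 0.2
max() iterable argument is empty
```

View pics/c3.png

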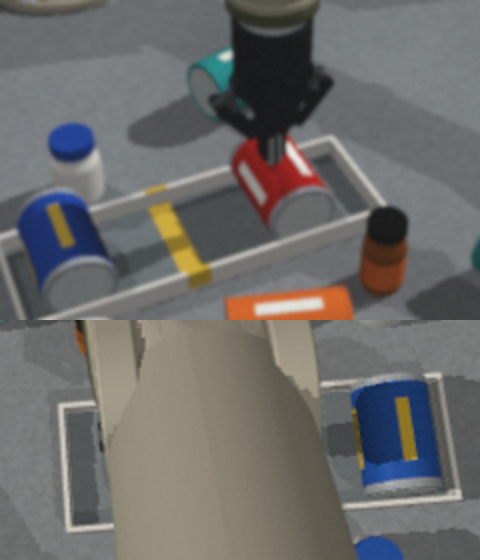

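Picture: the tin lies square in the lane and still rolls. The second bar is near the top, and the blue tin is untouched. Dead reckoning puts the tin at s≈-100.

Call:
{"fn": "move_arm", "kwargs": {
  "motion": [
    [0,0,-0.3,0,0,0,0],
    [0,0.4,0,0,0,0,0],
    [0,0.4,0,0,0,0,0],
    [0,0,0.2,0,0,0,0],
    [0,0,0.1,0,0,0,0],
    [0,0,0,0,0,0,0],
    [0,-0.1,0,0,0,0,0],
    [0,-0.16,0,0,0,0,0],
    [0,-0.2,0,0,0,0,0],
    [0,-0.22,0,0,0,0,0]
  ]
}}

```text
clock: 11.7
eef_pos: [593.8, 28.0, 151.7]
eef_rot: [-0.127, -3.139, 0.0]
force: [-3.9, -0.0, 6.8]
gripper_width: 0.4
finger_force: 3.3
```

Call:
{"fn": "move_arm", "kwargs": {
  "motion": [
    [0,-0.22,0,0,0,0,0],
    [0,-0.22,0,0,0,0,0],
    [0,-0.22,0,0,0,0,0],
    [0,-0.22,0,0,0,0,0],
    [0,-0.12,0,0,0,0,0],
    [0,0,0,0,0,0,0],
    [0,0,-0.3,0,0,0,0],
    [0,0.4,0,0,0,0,0],
    [0,0.4,0,0,0,0,0],
    [0,0,0.2,0,0,0,0]
  ]
}}

```text
clock: 12.95
eef_pos: [593.9, 25.8, 153.8]
eef_rot: [0.122, 3.139, 0.001]
force: [-0.0, -0.3, -1.0]
gripper_width: 0.0
finger_force: 0.0
```

```bash
python3 st.py
python3 - <<'E'
from h import *
im=robot.get_image("scene"); np.save("sc.npy",im)
print("old face centre guess",sw(world("scene",[(331,225)],42)))
a=im[120:280,180:420]; cv2.imwrite('pics/c4.png',cv2.resize(a,None,fx=3,fy=3,interpolation=cv2.INTER_CUBIC))
E
```

```text
t 12.95 pos [593.9  25.8 153.8] sw [-91.8   0.5] tipz 80.8 yaw err deg -0.18 z [ 0.     0.001 -1.   ] F [-0.  -0.3 -1. ] w 0.0
old face centre guess [[-104.34083099  -46.54736759]]
```

View pics/c4.png

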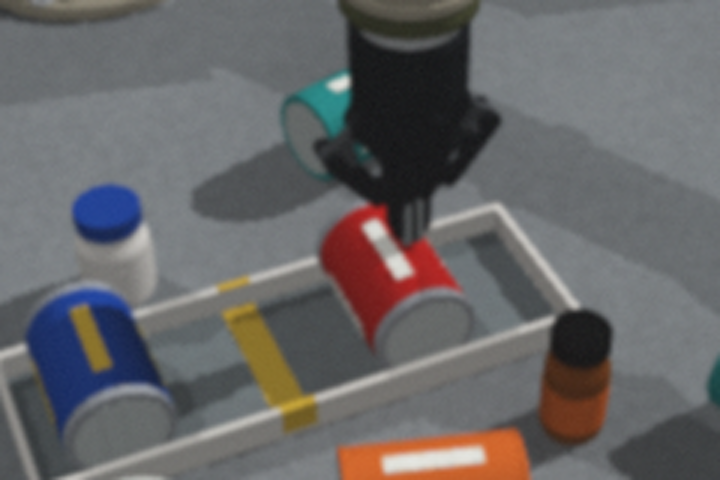

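Picture: the tin is square, its near end face at crop pixel (428,328), fingers behind its top. Continuing.

Call:
{"fn": "move_arm", "kwargs": {
  "motion": [
    [0,0,0.1,0,0,0,0],
    [0,-0.1,0,0,0,0,0],
    [0,-0.16,0,0,0,0,0],
    [0,-0.22,0,0,0,0,0],
    [0,-0.24,0,0,0,0,0],
    [0,-0.24,0,0,0,0,0],
    [0,-0.24,0,0,0,0,0],
    [0,-0.24,0,0,0,0,0],
    [0,-0.24,0,0,0,0,0],
    [0,-0.12,0,0,0,0,0]
  ]
}}

```text
clock: 14.25
eef_pos: [589.9, -21.9, 151.1]
eef_rot: [-0.128, -3.139, 0.001]
force: [-1.6, -0.2, 0.9]
gripper_width: -0.1
finger_force: 0.3
```

Call:
{"fn": "move_arm", "kwargs": {
  "motion": [
    [0,0,0,0,0,0,0],
    [0,0,-0.3,0,0,0,0],
    [0,0.4,0,0,0,0,0],
    [0,0.5,0,0,0,0,0],
    [0,0,0.2,0,0,0,0],
    [0,0,0.1,0,0,0,0],
    [0,0,0,0,0,0,0],
    [0,0,0,0,0,0,0],
    [0,0,0,0,0,0,0],
    [0,0,0,0,0,0,0]
  ]
}}

```text
clock: 15.5
eef_pos: [591.6, 1.0, 151.4]
eef_rot: [-0.127, -3.139, 0.0]
force: [-2.5, 0.2, 5.7]
gripper_width: 0.3
finger_force: 2.6
```

```bash
python3 st.py
cat >> h.py <<'E'
def face():
    """tin s from its near end disc (w=-55) in the scene: fit red+disc outline by matching red blob's lower boundary"""
    im=robot.get_image("scene"); l=max([b for b in blobs(im,"red",150) if b[1][0]<450],key=lambda b:b[0][4])[2]
    ys,xs=np.where(l); l=l.astype(np.uint8); a=np.linspace(0,2*np.pi,60); best=[]
    hull=cv2.convexHull(np.c_[xs,ys]); m=cv2.fillConvexPoly(np.zeros(l.shape,np.uint8),hull,1)
    for s in np.arange(-160,60,1.):
        q=pix("scene",[P(s+37*np.cos(t),w,42+37*np.sin(t)) for w in(-51,51) for t in a])
        d=pix("scene",[P(s+37*np.cos(t),-51,42+37*np.sin(t)) for t in a])
        k=cv2.fillConvexPoly(np.zeros(l.shape,np.uint8),cv2.convexHull(q.round().astype(int)),1); cv2.fillConvexPoly(k,d.round().astype(int),0)
        best.append((( k&m).sum()/(k|m).sum(),s))
    return sorted(best)[::-1][:5]
E
python3 -c "
from h import *
print(sw(world('scene',[(322.7,229.3)],42))); print(face())"
```

```text
t 15.5 pos [591.6   1.  151.4] sw [-67.    0.7] tipz 78.4 yaw err deg -0.0 z [-0. -0. -1.] F [-2.5  0.2  5.7] w 0.3
[[-83.60677822 -50.75554388]]
[(np.float64(0.7177197802197802), np.float64(-59.0)), (np.float64(0.7136958017894013), np.float64(-58.0)), (np.float64(0.7088781830695113), np.float64(-60.0)), (np.float64(0.7023890784982935), np.float64(-56.0)), (np.float64(0.702258726899384), np.float64(-54.0))]
```

Call:
{"fn": "move_arm", "kwargs": {
  "motion": [
    [0,-0.1,0,0,0,0,0],
    [0,-0.16,0,0,0,0,0],
    [0,-0.22,0,0,0,0,0],
    [0,-0.24,0,0,0,0,0],
    [0,-0.24,0,0,0,0,0],
    [0,-0.24,0,0,0,0,0],
    [0,-0.2,0,0,0,0,0],
    [0,-0.12,0,0,0,0,0],
    [0,0,0,0,0,0,0],
    [0,0,-0.3,0,0,0,0]
  ]
}}

```text
clock: 16.8
eef_pos: [588.5, -36.6, 158.3]
eef_rot: [-0.127, -3.138, 0.0]
force: [-0.4, -0.7, -0.1]
gripper_width: 0.0
finger_force: 0.0
```

Call:
{"fn": "move_arm", "kwargs": {
  "motion": [
    [0,0.4,0,0,0,0,0],
    [0,0.45,0,0,0,0,0],
    [0,0,0.2,0,0,0,0],
    [0,0,0.1,0,0,0,0],
    [0,0,0,0,0,0,0],
    [0,-0.1,0,0,0,0,0],
    [0,-0.16,0,0,0,0,0],
    [0,-0.2,0,0,0,0,0],
    [0,-0.2,0,0,0,0,0],
    [0,-0.2,0,0,0,0,0]
  ]
}}

```text
clock: 18.05
eef_pos: [588.5, -37.7, 151.7]
eef_rot: [-0.128, -3.139, 0.0]
force: [-3.0, 0.4, 6.3]
gripper_width: 0.1
finger_force: 2.9
```

Call:
{"fn": "move_arm", "kwargs": {
  "motion": [
    [0,-0.2,0,0,0,0,0],
    [0,-0.2,0,0,0,0,0],
    [0,-0.2,0,0,0,0,0],
    [0,-0.12,0,0,0,0,0],
    [0,0,0,0,0,0,0],
    [0,0,-0.3,0,0,0,0],
    [0,0,-0.3,0,0,0,0],
    [0,0.4,0,0,0,0,0],
    [0,0.4,0,0,0,0,0],
    [0,0,0,0,0,0,0]
  ]
}}

```text
clock: 19.3
eef_pos: [588.9, -32.9, 166.0]
eef_rot: [-0.122, -3.139, -0.001]
force: [0.3, 0.2, -0.5]
gripper_width: -0.1
finger_force: 0.0
```

```bash
python3 st.py; python3 -c "
from h import *
print(face())
im=robot.get_image('scene'); cv2.imwrite('pics/c5.png',cv2.resize(im[120:280,180:420],None,fx=3,fy=3,interpolation=cv2.INTER_CUBIC))"
```

```text
t 19.3 pos [588.9 -32.9 166. ] sw [-33.    0.7] tipz 93.0 yaw err deg -0.18 z [-0.001  0.001 -1.   ] F [ 0.3  0.2 -0.5] w -0.1
[(np.float64(0.7577807848443843), np.float64(-20.0)), (np.float64(0.7533602150537635), np.float64(-21.0)), (np.float64(0.7486631016042781), np.float64(-19.0)), (np.float64(0.7431621080720481), np.float64(-18.0)), (np.float64(0.7410654079568443), np.float64(-22.0))]
```

View pics/c5.png

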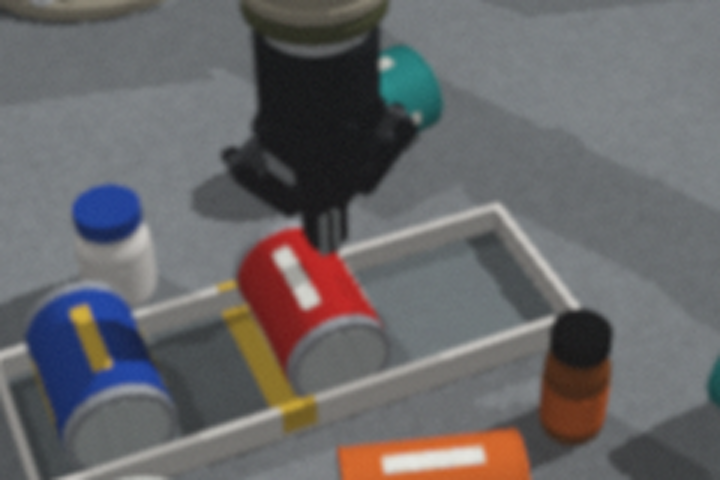

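Picture: the tin is square, just short of the yellow strip (end face at crop pixel (340,360), strip foot at (300,410)). About 39 mm to go.

Call:
{"fn": "move_arm", "kwargs": {
  "motion": [
    [0,-0.1,0.3,0,0,0,0],
    [0,0,0.2,0,0,0,0],
    [0,0,0.1,0,0,0,0],
    [0,0,0,0,0,0,0],
    [0,-0.1,0,0,0,0,0],
    [0,-0.16,0,0,0,0,0],
    [0,-0.2,0,0,0,0,0],
    [0,-0.2,0,0,0,0,0],
    [0,-0.2,0,0,0,0,0],
    [0,-0.2,0,0,0,0,0]
  ]
}}

```text
clock: 20.65
eef_pos: [586.4, -64.4, 151.7]
eef_rot: [-0.127, -3.139, 0.0]
force: [-3.6, 0.6, 6.1]
gripper_width: -0.1
finger_force: 2.9
```

Call:
{"fn": "move_arm", "kwargs": {
  "motion": [
    [0,-0.2,0,0,0,0,0],
    [0,-0.16,0,0,0,0,0],
    [0,-0.1,0,0,0,0,0],
    [0,0,0,0,0,0,0],
    [0,0,-0.3,0,0,0,0],
    [0,0,-0.3,0,0,0,0],
    [0,0.4,0,0,0,0,0],
    [0,0.4,0,0,0,0,0],
    [0,0,0,0,0,0,0],
    [0,0,0,0,0,0,0]
  ]
}}

```text
clock: 21.9
eef_pos: [587.1, -55.3, 166.2]
eef_rot: [-0.126, -3.139, 0.0]
force: [-1.0, -0.3, 0.2]
gripper_width: 0.2
finger_force: 0.0
```

```bash
python3 st.py; python3 -c "
from h import *
print(face())
im=robot.get_image('scene'); 
s,c,l=max([b for b in blobs(im,'yellow',40) if 200<b[1][0]<330],key=lambda b:b[1][1]); print(s,c)
cv2.imwrite('pics/s6.png',im)
print('strip px expected',pix('scene',[P(18.8,-45,5),P(18.8,-62.5,26),P(18.8,62.5,26)]).round(1).tolist())
for b in blobs(im,'yellow',20): print(b[0],b[1])
"
```

```text
t 21.9 pos [587.1 -55.3 166.2] sw [-10.5   0.6] tipz 93.2 yaw err deg -0.04 z [-0. -0. -1.] F [-1.  -0.3  0.2] w 0.2
[(np.float64(0.7192151556156969), np.float64(1.0)), (np.float64(0.7129506008010681), np.float64(-1.0)), (np.float64(0.7096345514950166), np.float64(0.0)), (np.float64(0.7078353253652059), np.float64(-2.0)), (np.float64(0.7047872340425532), np.float64(2.0))]
[274 252  11  11  91] [279.31868132 257.15384615]
strip px expected [[275.4, 255.1], [278.0, 254.1], [257.0, 214.3]]
[553  68  24  20 339] [563.87610619  77.31268437]
[204 223  13  20 111] [209.75675676 232.54954955]
[274 252  11  11  91] [279.31868132 257.15384615]
```

Call:
{"fn": "move_arm", "kwargs": {
  "motion": [
    [0,0,0.3,0,0,0,0],
    [0,0,0.2,0,0,0,0],
    [0,0,0.1,0,0,0,0],
    [0,0,0,0,0,0,0],
    [0,-0.1,0,0,0,0,0],
    [0,-0.16,0,0,0,0,0],
    [0,-0.2,0,0,0,0,0],
    [0,-0.2,0,0,0,0,0],
    [0,-0.2,0,0,0,0,0],
    [0,-0.2,0,0,0,0,0]
  ]
}}

```text
clock: 23.25
eef_pos: [585.0, -82.5, 151.7]
eef_rot: [0.128, 3.139, -0.0]
force: [-2.7, -1.1, 4.7]
gripper_width: 0.4
finger_force: 2.5
```

Call:
{"fn": "move_arm", "kwargs": {
  "motion": [
    [0,-0.18,0,0,0,0,0],
    [0,-0.14,0,0,0,0,0],
    [0,-0.1,0,0,0,0,0],
    [0,0,0,0,0,0,0],
    [0,0,0,0,0,0,0],
    [0,0,-0.3,0,0,0,0],
    [0,0,-0.6,0,0,0,0],
    [0,0,-1,0,0,0,0],
    [0,0,-1,0,0,0,0],
    [0,0,-1,0,0,0,0]
  ]
}}

```text
clock: 24.5
eef_pos: [584.4, -92.3, 250.8]
eef_rot: [0.127, 3.138, -0.0]
force: [-0.3, -0.2, 0.2]
gripper_width: 0.0
finger_force: 0.0
```

Call:
{"fn": "move_arm", "kwargs": {
  "motion": [
    [0,1,-1,0,0,0,0],
    [0,1,-1,0,0,0,0],
    [0,1,0,0,0,0,0],
    [0,1,0,0,0,0,0],
    [0,1,0,0,0,0,0],
    [0,1,0,0,0,0,0],
    [0,1,0,0,0,0,0],
    [0,1,0,0,0,0,0],
    [0,1,0,0,0,0,0],
    [0,0.5,0,0,0,0,0]
  ]
}}

```text
clock: 25.75
eef_pos: [603.4, 146.3, 299.6]
eef_rot: [0.124, 3.139, 0.001]
force: [-0.3, -0.8, -0.4]
gripper_width: -0.3
finger_force: 0.0
```

```bash
python3 st.py top pics/t7.png;  python3 -c "
from h import *
print(face())"
```

```text
t 25.75 pos [603.4 146.3 299.6] sw [-212.7    0.8] tipz 226.6 yaw err deg -0.13 z [ 0.001  0.001 -1.   ] F [-0.3 -0.8 -0.4] w -0.3
red (np.float64(19.72785314238019), array([-1.29370784,  1.29379239])) blue 134.6574549046532
[(np.float64(0.7662424648359009), np.float64(16.0)), (np.float64(0.760159893404397), np.float64(17.0)), (np.float64(0.7584830339321357), np.float64(19.0)), (np.float64(0.7564698075646981), np.float64(15.0)), (np.float64(0.7546296296296297), np.float64(18.0))]
```

View pics/t7.png

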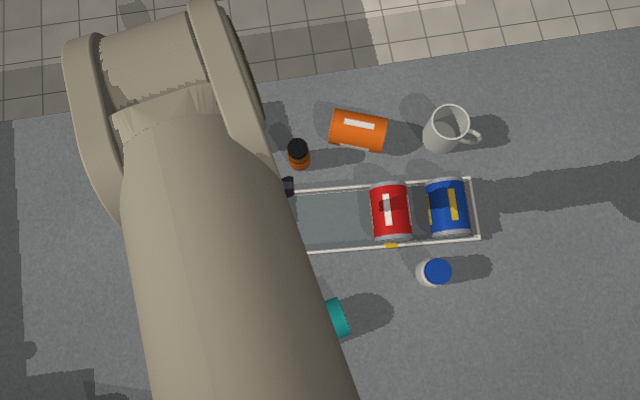

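The red tin lies square over the strip: middle at s=19.7 against 18.8 for the strip, with yellow showing at (391,245). The blue tin is still at 134.6, and the mug, jar and tub look unmoved. The arm is clear, so I hand in.

```bash
python3 -c "
from cell import robot
print(robot.hand_in())"
```

```text
the job is handed in; nothing more can be done
None
```

I rolled the red tin onto the yellow strip by its top (measured about 1 mm from the strip's middle) and handed in with the arm clear and the blue tin, mug, jar and tub in place; the hand-in gave no verdict.

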